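Clamp the electrical tester in its sloping desk cradle

TASK

On this site-office desk, put the electrical tester away in its sloping cradle: first slide the cradle's end clamp fully open to its stop, then lay the tester flat in the cradle, long side down against the front lip, setting it down gently rather than letting it drop or topple in. Then slide the clamp back until the tester is held snugly between the clamp and the fixed end jaw, let go, and leave the other things on the desk where they are.

Things in the scene. Friction and masses are not known exactly. Their poses are not given: they have to be found in the camera images.
- cradle: Fixed grey cradle on a dark stand: a deck 120 x 320 mm sloping 30 degrees, low edge towards the robot; place and yaw (within 0.25 rad) vary. Origin: middle of the deck's top surface, 75 mm above the desk. z square to the deck (leans back to the robot), y level along the deck and the clamp's slide, x uphill. A tester against lip and end jaw has its centre at x 0, y -60, z 30 mm. Uphill side open.
- lip (a point): Middle of the inner face of the cradle's front lip, which is 20 mm high and runs the whole length of the deck's low edge: cradle x = -45, z = 10 mm. Axes as the cradle's.
- end_jaw (a point): Middle of the inner face of the fixed jaw at the deck's one end: cradle y = -140 mm, x = 0, z = 20 mm. The jaw is 40 mm high, 90 mm wide. Axes as the cradle's.
- clamp (a joint): Slide of the end clamp, in m: 0 fully open against its stop, growing towards the fixed end jaw (cradle -y), at most 0.100. The jaw face is at cradle y = 70 mm minus this; it bears on the seated tester at 0.050. At the start (0.065 to 0.095) it stands too far in for the tester to fit. Stiff (about 3 N), stays where left, pushes a loose tester along.
- clamp_grip (a point): Where to hold the clamp's upright black grip: a block 24 mm along cradle y, 34 mm along x, square to the deck, reaching 77 mm above it. The point is 58 mm above the deck, 3 mm uphill of its middle, 55 mm behind the jaw face. Axes as the cradle's. Under it lies an aluminium carriage, 18 mm high, 80 mm long.
- clamp_face (a point): Point on the clamp's jaw face that meets the tester, 22 mm above the deck at cradle x = 0. The jaw plate is 42 mm high and 10 mm thick. Axes as the cradle's.
- tester_mid (a point): Centre of the case of the loose electrical tester, a grey box with black ends: 160 mm along its y, 90 mm along x, 60 mm high (the point is 30 mm above its underside), about 0.6 kg. z is up out of its top. It stands on the desk, yaw within 0.5 rad. It may lie in the cradle either way round.
- tester_handle (a point): Centre of the bar of the tester's fixed black carrying handle, 62 mm above the case's centre: the bar lies along the tester's y, 96 mm long, 24 mm wide (x), 20 mm high, with 22 mm of free space under it; its posts stand 40 mm either side of the middle. Axes as the tester's.
- hard_hat: White hard hat, 242 mm across, 145 mm high, standing on the desk beyond the work; leave alone. Origin under its middle.
- mug: White mug, 82 mm across, 95 mm high; leave alone. Origin under its middle.
- mouse: Black computer mouse, 105 x 60 x 33 mm, to the right near the laptop; leave alone. Origin under its middle.
- tape_measure: Tape measure in a case 78 x 40 x 70 mm; leave alone. Origin under its middle.
There are look-alikes about, which are no part of the job. Leave any pink look-alike of the part that bears tester_mid alone.

How it is judged:
On the way, in this order (a step that is already met when the one before it is completed fails the run):
1. the clamp has been slid open to its stop (within 10 mm) (value of joint clamp below 0.01 m), for 0.2 s.
2. the tester lies flat on the cradle's deck against the front lip, between the two jaws (z of tester_mid in the frame of cradle between 0.025 and 0.035 m and x of tester_mid in the frame of cradle between -0.004 and 0.009 m and angle between the z axis of tester_mid and the z axis of cradle, either way round below 0.07 rad and angle between the y axis of tester_mid and the y axis of cradle, either way round below 0.07 rad and y of tester_mid in the frame of cradle between -0.064 and -0.005 m), for 0.2 s.
At the end, for the whole second after the job is handed in: The tester rests flat on the sloping deck (within 5 mm and 0.07 rad), within 9 mm of the front lip, against the fixed end jaw (within 5 mm), with the clamp's jaw face within 3 mm of its other end; it is at rest and released (z of tester_mid in the frame of cradle between 0.025 and 0.035 m and x of tester_mid in the frame of cradle between -0.004 and 0.009 m and angle between the z axis of tester_mid and the z axis of cradle, either way round below 0.07 rad and angle between the y axis of tester_mid and the y axis of cradle, either way round below 0.07 rad and y of tester_mid in the frame of cradle between -0.064 and -0.055 m and y of tester_mid in the frame of clamp_face between -0.083 and -0.077 m and value of joint clamp between 0.044 and 0.054 m and linear speed of tester below 0.02 m/s); the robot touches nothing.
It fails at once if the tester is dropped or topples (moves faster than 0.4 m/s while not held) (linear speed of tester above 0.4 m/s and contact force between the fingers and tester below 0.2 N).
It fails at once if the hard hat is moved more than 30 mm (distance of hard_hat from where it was at the start of the episode above 0.03 m).
It fails at once if the mug is moved more than 30 mm (distance of mug from where it was at the start of the episode above 0.03 m).
It fails at once if the computer mouse is moved more than 30 mm (distance of mouse from where it was at the start of the episode above 0.03 m).
It fails at once if the tape measure is moved more than 30 mm (distance of tape_measure from where it was at the start of the episode above 0.03 m).
It also fails if it takes over 69 s, if anything falls off the work surface, if the arm or the gripper's body presses on something with over 40 N, if the wrist force passes 120 N, or if a joint passes its speed limit or range.

ROBOT

A 7-joint arm with a two-finger parallel gripper is mounted at the origin on the work surface. World frame = base frame: x ahead of the robot, y to its left, z up, the work surface at z = 0. Lengths are in m, angles in rad, forces in N, time in s.
With the tool pointing down it reaches from about 0.425 to 0.925 m from the base axis. Payload 6.8 kg.
Tool frame: the origin (TCP) lies at the very end of the fingers, on their centre line; the grasp point (between the pads) lies 19 mm behind it; z points along the fingers, y is the line along which they close (so a half turn about z gives the same grasp; the last joint's range is limited). The gripper opens to 85 mm and grips with 20 to 120 N. Pads are 22 mm wide; open, the fingers measure 114 mm over their backs; the gripper's body (76 mm by 85 mm) begins 54 mm behind the grasp point. The pads swing forward as they close: fully open they stand 13 mm farther back than shut.
Start: joints at [1.076, 0.477, 0.022, 1.555, -0.011, 1.109, -0.083], TCP at [0.255, -0.625, 0.231] pointing down, gripper open.
Joint ranges: [-2.96, 2.96], [-0.34, 2.1], [-1.41, 1.46], [0.24, 2.44], [-1.37, 4.51], [0.17, 1.92], [-2.96, 2.96]. Speed limits (rad/s): [2.39, 2.39, 3.14, 3.14, 3.14, 3.14, 3.14].

INTERFACE

Orientations are given as a unit quaternion [w, x, y, z].
In Python, from station import get_obs, read_camera, hand_in gives the robot as it stands.
- The arm moves only by the tool arm_command, never from a script. Its argument "commands" is one flat list of numbers, 7 for each row, row after row: the shift along the tool's x, y, z in m, then the turn, a rotation vector about the tool's x, y, z in degrees, then the opening, from 0 (shut) to 1 (fully open). In form: [tx, ty, tz, rx, ry, rz, fingers, tx, ty, tz, rx, ry, rz, fingers, ...]. A call has 1 to 8 rows; each row is the pose to reach, as a shift and turn from the pose commanded when the call began, along the tool's axes at that moment; what a row does not reach only later rows make up. A row lasts 1/10 s, in which the tool goes at most 50 mm and 8.59 degrees, less where a joint would pass 70% of its speed; a pose out of reach is approached as far as the arm can. A call with a gripper value outside its range is refused whole. The fingers move at their own pace and stop on an object; "force" is the grip in N (left out, the last holds). Time passes only in rows, so rows that repeat a pose let the fingers close. It gives the time, the measured TCP pose, the force, the opening and the grip force at its end, in the units of the state.
- get_obs(): the state, without advancing time (a new reading comes with each control period).
- read_camera(name): name is "scene" or "top" or "wrist"; returns a dict with "img" (384x512x3 uint8, red, green, blue), "camera_matrix" (3x3 intrinsics, pixels), "pose" (4x4, takes a point from camera to world coordinates). Camera axes: x right, y down, z forward; pixel columns grow to the right and rows downward; lengths in m; the calibration is good to about 2 mm. A picture is of the moment at which its call begins. There is no depth.
- hand_in(): hands the job in; it is judged then, once.
The state is a dict: "t": time; "q": joint angles; "joint_vel": joint speeds; "joint_torque": joint torques, N m; "eef_pos": TCP position; "tool_rot": TCP orientation; "contact_force": force on the tool from outside, world axes, zero at the start; "torque": the same for the moment, N m; "gripper_width": opening from 0.0 (shut) to 1.0 (fully open); "grasp_force": force on a finger pad.
Only numpy, scipy, OpenCV 4.12 (cv2) and the standard library are available. Lean on these libraries where they do the work, as an engineer would, in place of code of your own. Each camera call takes 0.05 s, during which the arm holds its last target. There are 200 camera calls.

## Working session

There is one attempt and no reset: what is moved stays moved. The work goes in short steps, Python scripts to look and compute and a tool call to move; the robot and the scene stay as the last step left them, time stands still between calls to the robot, and variables do not carry over. Pictures are saved under pics/ and viewed, at most 10 in all, crops included, and the job is handed in when it is done.

Besides the shell and the picture viewer there is one more tool, called after "Emit:" by a JSON object that holds its "name" and its "arguments". arm_command: Moves the arm, as the interface text tells. Its arguments: {"type":"object","properties":{"commands":{"type":"array","items":{"type":"number"}},"force":{"type":"number"}},"required":["commands"]}

```bash
mkdir -p pics; python3 - <<'E'
from station import *
import cv2,numpy as np
o=get_obs();print(o['t'],o['eef_pos'],o['tool_rot'],o['gripper_width'])
np.set_printoptions(precision=4,suppress=True)
for n in ["scene","top"]:
    r=read_camera(n);cv2.imwrite(f"pics/{n}0.png",cv2.cvtColor(r['img'],cv2.COLOR_RGB2BGR));print(n,r['camera_matrix'],r['pose'])
E
```

```text
0.0 [ 0.25441202 -0.62457873  0.23032876] [-8.76093460e-04  9.81351119e-01  1.92221634e-01 -2.38991072e-04] 0.998306289619547
scene [[355.5695   0.     251.1189]
 [  0.     355.5695 189.9477]
 [  0.       0.       1.    ]] [[ 0.4545  0.6367 -0.6229  1.282 ]
 [ 0.8905 -0.3404  0.3019 -0.4466]
 [-0.0198 -0.692  -0.7217  0.9401]
 [ 0.      0.      0.      1.    ]]
top [[407.6043   0.     250.5208]
 [  0.     407.6043 198.1485]
 [  0.       0.       1.    ]] [[-0.022  -0.9985  0.0499  0.5271]
 [-0.9996  0.0211 -0.0199 -0.0778]
 [ 0.0189 -0.0504 -0.9986  1.2766]
 [ 0.      0.      0.      1.    ]]
```

View pics/scene0.png

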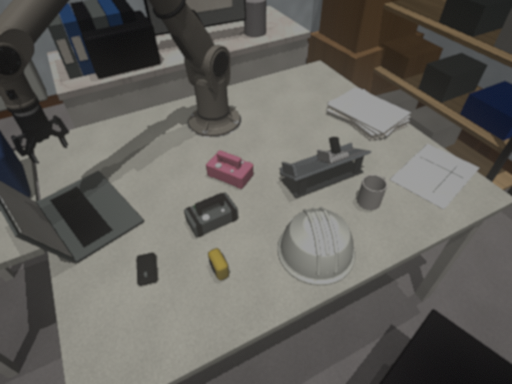

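View pics/top0.png

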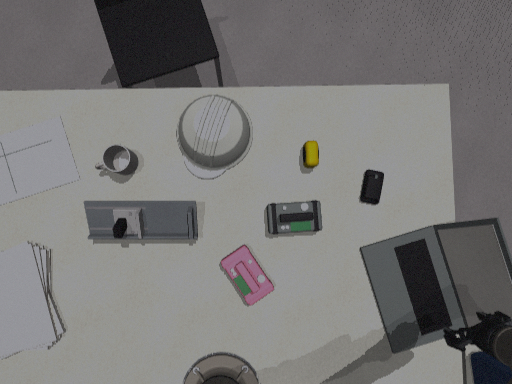

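```bash
python3 - <<'E'
import cv2,numpy as np
a=cv2.imread('pics/top0.png')
A=cv2.resize(a[190:260,75:210],None,fx=5.9,fy=5.9,interpolation=cv2.INTER_CUBIC)
B=cv2.resize(a[190:245,255:335],None,fx=4.5,fy=4.5,interpolation=cv2.INTER_CUBIC)
out=np.zeros((600,800,3),np.uint8)
A=A[:413,:796];out[:A.shape[0],:A.shape[1]]=A
B=B[:185];out[415:415+B.shape[0],:B.shape[1]]=B
out=np.clip(out.astype(float)*1.8,0,255).astype(np.uint8)
cv2.imwrite('pics/crop0.png',out)
# brown: tester contour: non-desk mask
for n,(x0,x1,y0,y1) in dict(cradle=(75,210,190,255),tester=(255,335,190,245)).items():
    g=cv2.cvtColor(a,cv2.COLOR_BGR2GRAY)[y0:y1,x0:x1]
    m=(g<130).astype(np.uint8)
    c=max(cv2.findContours(m,0,1)[0],key=cv2.contourArea)
    r=cv2.minAreaRect(c);print(n,np.median(g),cv2.contourArea(c),r[0][0]+x0,r[0][1]+y0,r[1:],(cv2.boxPoints(r)+[x0,y0]).round(1).tolist())
E
```

```text
cradle 120.0 4636.5 140.5 223.5 ((47.0, 115.0), 90.0) [[83.0, 200.0], [198.0, 200.0], [198.0, 247.0], [83.0, 247.0]]
tester 148.0 1860.5 292.5676498413086 218.8794116973877 ((35.12699508666992, 57.59906768798828), 85.60128784179688) [[262.5, 203.6], [319.9, 199.2], [322.6, 234.2], [265.2, 238.6]]
```

View pics/crop0.png

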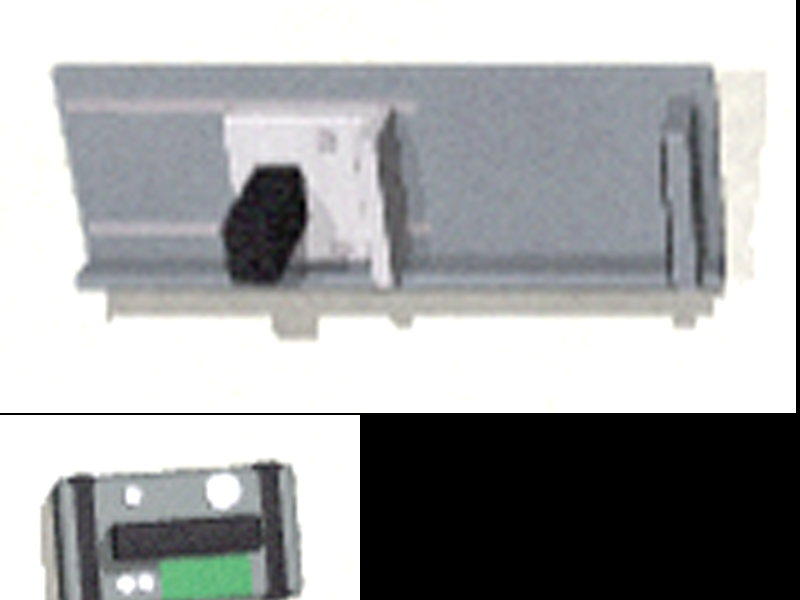

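```bash
cat > h.py <<'E'
import cv2,numpy as np
from scipy.spatial.transform import Rotation as R
np.set_printoptions(precision=4,suppress=True)
def ray(cam,uv,z):
    d=cam['pose'][:3,:3]@np.linalg.solve(cam['camera_matrix'],[uv[0],uv[1],1]);c=cam['pose'][:3,3]
    return c+d*(z-c[2])/d[2]
def proj(cam,P):
    p=np.linalg.inv(cam['pose'])@np.r_[P,1];q=cam['camera_matrix']@p[:3];return q[:2]/q[2]
E
cat > a.py <<'E'
from h import *
from station import *
t=read_camera('top')
for n,uv,z in [('UL',(83.8,201),.105),('UR',(195.7,200.8),.105),('LL(lip top?)',(87.9,239.2),.0623),('LR',(197.7,239.5),.0623)]:
    print(n,ray(t,uv,z))
hsv=cv2.cvtColor(t['img'],cv2.COLOR_RGB2HSV)
v=t['img'].max(2)[190:250,255:335]
m=cv2.morphologyEx((v<45).astype(np.uint8),cv2.MORPH_OPEN,np.ones((2,2)))
for c in cv2.findContours(m,0,1)[0]:
    if cv2.contourArea(c)>20:
        r=cv2.minAreaRect(c);b=cv2.boxPoints(r)+[255.,190.];print('dark',cv2.contourArea(c),r[1],r[2],b.round(1).tolist())
        P=np.array([ray(t,p,.102) for p in b]);print(P.mean(0),P)
E
python3 a.py
```

```text
UL [0.5876 0.375  0.105 ]
UR [0.5814 0.0563 0.105 ]
LL(lip top?) [0.4769 0.3797 0.0623]
LR [0.4686 0.057  0.0623]
dark 31.0 (14.0, 3.0) 90.0 [[274.0, 220.0], [277.0, 220.0], [277.0, 234.0], [274.0, 234.0]]
[ 0.5012 -0.1714  0.102 ] [[ 0.5214 -0.1675  0.102 ]
 [ 0.5212 -0.1762  0.102 ]
 [ 0.481  -0.1752  0.102 ]
 [ 0.4812 -0.1665  0.102 ]]
dark 204.0 (7.5166473388671875, 32.46126937866211) 86.18592071533203 [[280.5, 215.2], [312.9, 213.0], [313.4, 220.5], [281.0, 222.7]]
[ 0.5262 -0.2341  0.102 ] [[ 0.5349 -0.1868  0.102 ]
 [ 0.5391 -0.2806  0.102 ]
 [ 0.5174 -0.2814  0.102 ]
 [ 0.5133 -0.1877  0.102 ]]
dark 25.5 (13.0, 3.0) 90.0 [[273.0, 205.0], [276.0, 205.0], [276.0, 218.0], [273.0, 218.0]]
[ 0.5459 -0.1696  0.102 ] [[ 0.5647 -0.1657  0.102 ]
 [ 0.5645 -0.1744  0.102 ]
 [ 0.527  -0.1735  0.102 ]
 [ 0.5272 -0.1648  0.102 ]]
dark 70.5 (29.21625328063965, 3.5827770233154297) 85.76361083984375 [[313.4, 202.0], [317.0, 201.8], [319.1, 230.9], [315.6, 231.2]]
[ 0.5289 -0.29    0.102 ] [[ 0.5707 -0.283   0.102 ]
 [ 0.5713 -0.2934  0.102 ]
 [ 0.4871 -0.2971  0.102 ]
 [ 0.4866 -0.2867  0.102 ]]
```

```bash
cat >> h.py <<'E'
import json,os
def rz(a): return R.from_rotvec([0,0,a])
DOWN=lambda yaw: R.from_matrix(np.c_[[np.cos(yaw),np.sin(yaw),0],[np.sin(yaw),-np.cos(yaw),0],[0,0,-1.]]) # tool x at yaw
def cradle(o=(.533,.217,.075),yaw=-.022):
    return np.array(o), rz(yaw)*R.from_euler('y',-30,degrees=True)  # x uphill
def obs():
    from station import get_obs
    o=get_obs();q=o['tool_rot'];return o,np.array(o['eef_pos']),R.from_quat([q[1],q[2],q[3],q[0]])
def rel(p,r,p0=None,r0=None):
    if p0 is None: _,p0,r0=obs()
    d=r0.inv().apply(np.array(p)-p0);w=(r0.inv()*r).as_rotvec(degrees=True)
    print('shift',d.round(4),'rot',w.round(2),'rows',max(np.linalg.norm(d)/.05,np.linalg.norm(w)/8.59).round(1))
E
python3 - <<'E'
from h import *
o,p,r=obs();print(r.as_matrix())
rel([.5,-.22,.36],DOWN(np.pi/2+.045))
C,Rc=cradle();print(Rc.as_matrix())
E
```

```text
[[ 0.9261  0.3772 -0.0006]
 [ 0.3772 -0.9261  0.0012]
 [-0.0001 -0.0014 -1.    ]]
shift [ 0.3801 -0.2824 -0.1291] rot [ -0.07  -0.04 -70.42] rows 9.8
[[ 0.8658  0.022  -0.4999]
 [-0.0191  0.9998  0.011 ]
 [ 0.5     0.      0.866 ]]
```

Emit:
{"name": "arm_command", "arguments": {"commands": [0.38,-0.28,-0.13,0,0,-70.5,1,0.38,-0.28,-0.13,0,0,-70.5,1,0.38,-0.28,-0.13,0,0,-70.5,1,0.38,-0.28,-0.13,0,0,-70.5,1,0.38,-0.28,-0.13,0,0,-70.5,1,0.38,-0.28,-0.13,0,0,-70.5,1,0.38,-0.28,-0.13,0,0,-70.5,1,0.38,-0.28,-0.13,0,0,-70.5,1]}}

```text
t: 0.95
eef_pos: [0.4563, -0.2943, 0.338]
tool_rot: [0.0, 0.699, 0.715, -0.0]
contact_force: [0.7, -0.6, -0.2]
gripper_width: 0.995
grasp_force: 0.0
```

```bash
python3 - <<'E'
from h import *
from station import *
o,p,r=obs();print(o['t'],p,o['q']);print(r.as_matrix())
t=read_camera('wrist');cv2.imwrite('pics/w1.png',cv2.cvtColor(t['img'],cv2.COLOR_RGB2BGR));np.savez('w1.npz',**t)
print(t['pose'])
C,Rc=cradle()
Rg=R.from_matrix(Rc.as_matrix()@np.diag([-1,1,-1]))
G=C+Rc.apply([.003,.045,.0]) # approx s~.08
rel([.48,.26,.36],Rg)
E
```

```text
0.95 [ 0.4563 -0.2943  0.338 ] [ 0.7646  0.196  -0.3578  1.7137  0.0724  1.2449  0.4118]
[[-0.0219  0.9998 -0.0002]
 [ 0.9998  0.0219 -0.0002]
 [-0.0002 -0.0002 -1.    ]]
[[ 0.9998  0.0204  0.0065  0.4543]
 [ 0.0215 -0.9557 -0.2936 -0.2193]
 [ 0.0002  0.2937 -0.9559  0.4807]
 [ 0.      0.      0.      1.    ]]
shift [ 0.5444  0.0401 -0.0178] rot [-22.2  -23.88 -84.32] rows 10.9
```

View pics/w1.png

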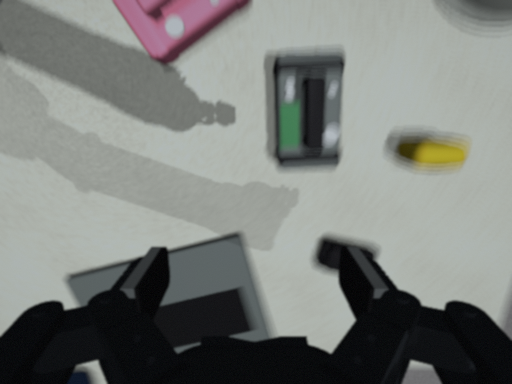

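Emit:
{"name": "arm_command", "arguments": {"commands": [0.54,0.04,-0.02,-22,-24,-84,1,0.54,0.04,-0.02,-22,-24,-84,1,0.54,0.04,-0.02,-22,-24,-84,1,0.54,0.04,-0.02,-22,-24,-84,1,0.54,0.04,-0.02,-22,-24,-84,1,0.54,0.04,-0.02,-22,-24,-84,1,0.54,0.04,-0.02,-22,-24,-84,1,0.54,0.04,-0.02,-22,-24,-84,1]}}

```text
t: 1.8
eef_pos: [0.4785, 0.1049, 0.3526]
tool_rot: [0.205, 0.201, 0.958, -0.007]
contact_force: [0.6, -0.2, 0.5]
gripper_width: 1.004
grasp_force: 0.0
```

```bash
python3 - <<'E'
from h import *
o,p,r=obs();print(o['t'],p,o['q'])
C,Rc=cradle()
Rg=R.from_matrix(Rc.as_matrix()@np.diag([-1,1,-1]))
rel([.45,.25,.35],Rg)
E
```

```text
1.8 [0.4785 0.1049 0.3526] [ 0.3863 -0.1089 -0.8227  2.0287  0.2337  0.8763  0.5891]
shift [ 0.0802  0.1222 -0.0228] rot [ -6.25  -5.77 -21.05] rows 3.0
```

Emit:
{"name": "arm_command", "arguments": {"commands": [0.08,0.122,-0.023,-6.3,-5.8,-21,0.6,0.08,0.122,-0.023,-6.3,-5.8,-21,0.6,0.08,0.122,-0.023,-6.3,-5.8,-21,0.6,0.08,0.122,-0.023,-6.3,-5.8,-21,0.6,0.08,0.122,-0.023,-6.3,-5.8,-21,0.6,0.08,0.122,-0.023,-6.3,-5.8,-21,0.6]}}

```text
t: 2.4
eef_pos: [0.4518, 0.2463, 0.35]
tool_rot: [0.258, 0.015, 0.966, -0.003]
contact_force: [-0.2, -0.8, -0.8]
gripper_width: 0.6
grasp_force: 0.0
```

```bash
python3 - <<'E'
from h import *
from station import *
o,p,r=obs();print(o['t'],p,o['q']);print(r.as_matrix())
t=read_camera('wrist');cv2.imwrite('pics/w2.png',cv2.convertScaleAbs(cv2.cvtColor(t['img'],cv2.COLOR_RGB2BGR),alpha=1.5));np.savez('w2.npz',**t)
C,Rc=cradle()
for n,P in dict(UL=(.06,.16,0),UR=(.06,-.16,0),lipL=(-.045,.16,.02),lipR=(-.045,-.16,.02),jaw0=(.045,-.14,.04),jaw1=(-.045,-.14,.04)).items(): print(n,proj(t,C+Rc.apply(P)).round(1))
E
```

```text
2.4 [0.4518 0.2463 0.35  ] [ 0.2611 -0.0789 -1.0386  2.0394  0.4211  0.8173  0.5103]
[[-0.8669  0.031   0.4975]
 [ 0.0282  0.9995 -0.0132]
 [-0.4977  0.0025 -0.8674]]
UL [345.1 154.9]
UR [126. 157.]
lipL [356.4  75.9]
lipR [108.2  78.6]
jaw0 [126.7 150.5]
jaw1 [116.6  76.9]
```

View pics/w2.png

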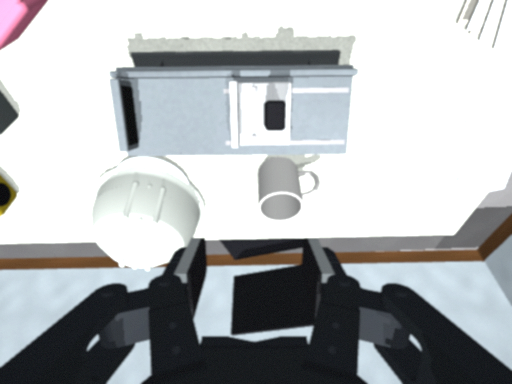

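```bash
cat >> h.py <<'E'
def crayp(cam,uv,zc,C,Rc):
    d=cam['pose'][:3,:3]@np.linalg.solve(cam['camera_matrix'],[uv[0],uv[1],1]);c=cam['pose'][:3,3]-C
    d=Rc.inv().apply(d);c=Rc.inv().apply(c);return (c+d*(zc-c[2])/d[2])*1000
E
python3 - <<'E'
from h import *
t=dict(np.load('w2.npz'));g=cv2.cvtColor(t['img'],cv2.COLOR_RGB2GRAY);C,Rc=cradle()
def col(u,v0,v1): return g[v0:v1,u-1:u+2].mean(1).round().astype(int)
for u in (150,180,210,310,330): print('col',u,'v60:',col(u,60,82),'v145:',col(u,144,162))
for v in (95,115,135): print('row',v,'u108',g[v-1:v+2,108:142].mean(0).round().astype(int),'u222',g[v-1:v+2,222:245].mean(0).round().astype(int),'u340',g[v-1:v+2,340:360].mean(0).round().astype(int))
m=(g[85:145,250:300]<45).astype(np.uint8);c=max(cv2.findContours(m,0,1)[0],key=cv2.contourArea);x,y,w,h=cv2.boundingRect(c);print(x+250,y+85,w,h)
x+=250;y+=85
print(crayp(t,(x-.5,y-.5),.077,C,Rc),crayp(t,(x+w-.5,y+h-.5),.077,C,Rc))
E
```

```text
col 150 v60: [ 43  44  43  42  43  46  58  74  80  77  83 103 120 127 129 129 119 103
 109 128 135 136] v145: [135 135 136 136 136 137 136 137 136 135 137 139 148 185 224 232 233 232]
col 180 v60: [ 43  44  43  43  44  47  60  74  80  81  90 110 123 128 130 128 117 106
 112 127 133 133] v145: [133 133 133 133 134 133 133 132 130 129 143 178 212 223 223 225 225 225]
col 210 v60: [ 42  42  42  42  44  52  66  77  79  85 100 120 129 133 133 126 110 108
 123 133 135 136] v145: [135 136 136 134 134 133 133 133 133 135 151 186 219 226 227 227 226 223]
col 310 v60: [ 42  39  39  39  48  64  75  79  85 102 123 132 135 134 127 111 108 122
 132 134 133 134] v145: [160 146 141 141 141 141 141 142 142 153 176 184 162 142 139 141 142 137]
col 330 v60: [ 42  43  43  45  56  71  77  77  84 106 126 133 135 133 123 105 107 124
 132 132 131 131] v145: [156 145 141 141 142 142 142 143 144 156 186 217 225 224 223 222 222 220]
row 95 u108 [219 218 205 176 145 134 133 133 133 133 129 114  87  54  30  15  13  10
  12  11  11  12  10  17  45  76  93  98  97  98 106 123 134 137] u222 [137 137 135 132 126 123
[... 207 characters left out ...]
6 136 136 137 135 129 110  81  48  25
  15  10  11   9  11  11  11  11  25  54  81  94  96  97 100 111] u222 [138 138 137 134 129 124 120 131 166 192 203 204 204 199 181 146 124 133
 147 163 188 204 207] u340 [137 138 138 138 139 138 137 138 144 169 199 214 218 219 219 220 221 221
 220 219]
row 135 u108 [216 216 217 217 218 218 217 214 199 169 145 138 137 137 137 133 123 100
  70  40  20  14  10  12  10  11  13  12  17  45  76 101 121 133] u222 [137 136 137 137 136 136 135 131 140 168 193 202 205 204 198 173 138 143
 180 201 207 209 208] u340 [141 141 140 140 141 141 145 167 202 220 222 221 222 224 225 226 225 224
 224 224]
265 101 19 28
[-15.0117  39.9474  77.    ] [16.1256 62.0384 77.    ]
```

```bash
python3 - <<'E'
from h import *
t=dict(np.load('w2.npz'));C,Rc=cradle()
for n,uv,z in [('up180',(180,155),0),('up210',(210,154.9),0),('up330',(330,154.2),0),('lip180',(180,76.2),20),('lip210',(210,75.6),20),('lip330',(330,74.3),20),
 ('R95',(350.8,95),0),('R135',(347.6,135),0),('L95',(111,95),0),('L135',(117.2,135),0),
 ('face95',(229.6,95),42),('face115',(229.9,115),42),('face135',(230.6,135),42),
 ('jawBL',(120.5,95),40),('jawBR95',(132.3,95),40),('jawBR135',(137.2,135),40),('jawBR135 0',(137.2,135),0),('jawGR95 0',(138.5,95),0)]:
    print(n,crayp(t,uv,z/1000,C,Rc).round(1))
E
```

```text
up180 [ 57.9 -80.8   0. ]
up210 [ 58.2 -36.9   0. ]
up330 [ 58.8 138.    0. ]
lip180 [-47. -67.  20.]
lip210 [-47.3 -28.3  20. ]
lip330 [-47.3 125.9  20. ]
R95 [-22.5 161.1   0. ]
R135 [ 31.5 161.3   0. ]
L95 [ -25.8 -168.8    0. ]
L135 [  28.3 -168.3    0. ]
face95 [-22.6  -2.1  42. ]
face115 [ 1.3 -2.6 42. ]
face135 [26.1 -2.5 42. ]
jawBL [ -24.  -138.3   40. ]
jawBR95 [ -23.9 -123.6   40. ]
jawBR135 [  25.1 -123.7   40. ]
jawBR135 0 [  28.6 -139.6    0. ]
jawGR95 0 [ -25.4 -130.9    0. ]
```

```bash
sed -i 's/(.533,.217,.075)/(.5315,.218,.075)/' h.py; python3 - <<'E'
from h import *
C,Rc=cradle();Rg=R.from_matrix(Rc.as_matrix()@np.diag([-1,1,-1]))
P1=C+Rc.apply([.002,.051,.110])
print(P1);rel(P1,Rg); rel(C+Rc.apply([.002,.051,.042]),Rg)
E
```

```text
[0.4794 0.2702 0.1713]
shift [0.0659 0.0244 0.1684] rot [-0.14 -0.14 -0.55] rows 3.6
shift [0.0658 0.0246 0.2364] rot [-0.14 -0.14 -0.55] rows 4.9
```

Emit:
{"name": "arm_command", "arguments": {"commands": [0.03,0.012,0.08,0,0,-0.5,0.6,0.066,0.0245,0.13,0,0,-0.5,0.6,0.066,0.0245,0.165,0,0,-0.5,0.6,0.066,0.0245,0.19,0,0,-0.5,0.6,0.066,0.0245,0.215,0,0,-0.5,0.6,0.066,0.0245,0.236,0,0,-0.5,0.6,0.066,0.0245,0.236,0,0,-0.5,0.6]}}

```text
t: 3.15
eef_pos: [0.5129, 0.2684, 0.1095]
tool_rot: [0.256, 0.011, 0.967, -0.005]
contact_force: [-1.1, -0.0, -0.3]
gripper_width: 0.604
grasp_force: 0.0
```

Emit:
{"name": "arm_command", "arguments": {"commands": [0,0,0,0,0,0,0.2,0,0,0,0,0,0,0.1,0,0,0,0,0,0,0.1,0,0,0,0,0,0,0.1,0,0,0,0,0,0,0.1], "force": 50}}

```text
t: 3.65
eef_pos: [0.5127, 0.2713, 0.1143]
tool_rot: [0.259, 0.01, 0.966, -0.003]
contact_force: [-3.4, -3.2, 6.3]
gripper_width: 0.278
grasp_force: 50.6
```

```bash
cat > s.py <<'E'
from h import *
o,p,r=obs();C,Rc=cradle()
print(o['t'],'cradle',(Rc.inv().apply(p-C)*1000).round(1),'F',np.array(o['contact_force']).round(1),'w',round(o['gripper_width'],3),'g',o['grasp_force'])
print((Rc.inv()*r).as_matrix())
E
python3 s.py
```

```text
3.65 cradle [ 2.3 52.9 44. ] F [-3.4 -3.2  6.3] w 0.278 g 50.61830163002014
[[-1.     -0.0018  0.0004]
 [-0.0018  1.     -0.0008]
 [-0.0004 -0.0008 -1.    ]]
```

Emit:
{"name": "arm_command", "arguments": {"commands": [0,0.012,0,0,0,0,0.1,0,0.024,0,0,0,0,0.1,0,0.036,0,0,0,0,0.1,0,0.048,0,0,0,0,0.1,0,0.058,0,0,0,0,0.1,0,0.066,0,0,0,0,0.1,0,0.072,0,0,0,0,0.1,0,0.072,0,0,0,0,0.1]}}

```text
t: 4.45
eef_pos: [0.5142, 0.3437, 0.1143]
tool_rot: [0.259, 0.01, 0.966, -0.003]
contact_force: [-2.1, -2.6, 6.6]
gripper_width: 0.274
grasp_force: 51.1
```

```bash
python3 s.py
```

```text
4.45 cradle [  2.3 125.3  44.1] F [-2.1 -2.6  6.6] w 0.274 g 51.1260724067688
[[-1.     -0.0017  0.0005]
 [-0.0017  1.     -0.0009]
 [-0.0005 -0.0009 -1.    ]]
```

Emit:
{"name": "arm_command", "arguments": {"commands": [0,0.002,0,0,0,0,0.1,0,0.004,0,0,0,0,0.1,0,0.004,0,0,0,0,0.1,0,0.004,0,0,0,0,0.1]}}

```text
t: 4.85
eef_pos: [0.5143, 0.3438, 0.1142]
tool_rot: [0.26, 0.011, 0.966, -0.007]
contact_force: [-9.1, -15.2, 17.0]
gripper_width: 0.272
grasp_force: 52.6
```

```bash
python3 s.py
```

```text
4.85 cradle [  2.4 125.4  43.9] F [ -9.1 -15.2  17. ] w 0.272 g 52.60989189147949
[[-1.     -0.0012  0.0016]
 [-0.0012  1.     -0.0076]
 [-0.0016 -0.0076 -1.    ]]
```

Emit:
{"name": "arm_command", "arguments": {"commands": [0,-0.004,0,0,0,0,0.1,0,-0.004,0,0,0,0,0.6,0,-0.004,0,0,0,0,0.6,0,-0.004,0,0,0,0,0.6,0,-0.004,-0.03,0,0,0,0.6,0,-0.004,-0.075,0,0,0,0.6,0,-0.004,-0.12,0,0,0,1,0,-0.004,-0.15,0,0,0,1]}}

```text
t: 5.65
eef_pos: [0.4375, 0.3467, 0.2451]
tool_rot: [0.258, 0.009, 0.966, -0.002]
contact_force: [0.2, -0.4, 0.4]
gripper_width: 0.914
grasp_force: 0.0
```

```bash
python3 s.py; python3 -c "
from h import *
rel([.526,-.16,.33],DOWN(np.pi/2+.045))"
```

```text
5.65 cradle [  1.2 126.6 195.7] F [ 0.2 -0.4  0.4] w 0.914 g 0.0
[[-1.     -0.0036 -0.0008]
 [-0.0036  1.      0.0022]
 [ 0.0008  0.0022 -1.    ]]
shift [-0.1269 -0.5051 -0.0249] rot [22.55 24.   84.27] rows 10.5
```

Emit:
{"name": "arm_command", "arguments": {"commands": [-0.127,-0.505,-0.025,22.5,24,84.3,1,-0.127,-0.505,-0.025,22.5,24,84.3,1,-0.127,-0.505,-0.025,22.5,24,84.3,1,-0.127,-0.505,-0.025,22.5,24,84.3,1,-0.127,-0.505,-0.025,22.5,24,84.3,1,-0.127,-0.505,-0.025,22.5,24,84.3,1,-0.127,-0.505,-0.025,22.5,24,84.3,1,-0.127,-0.505,-0.025,22.5,24,84.3,1]}}

```text
t: 6.45
eef_pos: [0.5063, -0.0452, 0.3095]
tool_rot: [0.068, 0.555, 0.829, -0.001]
contact_force: [1.0, 0.7, 0.3]
gripper_width: 1.002
grasp_force: 0.0
```

```bash
python3 -c "
from h import *
print(obs()[1]);rel([.526,-.16,.33],DOWN(np.pi/2+.045))"
```

```text
[ 0.5063 -0.0452  0.3095]
shift [-0.1154 -0.0245 -0.0092] rot [ 5.35  5.76 19.82] rows 2.5
```

Emit:
{"name": "arm_command", "arguments": {"commands": [-0.115,-0.025,-0.009,5.4,5.8,19.8,0.6,-0.115,-0.025,-0.009,5.4,5.8,19.8,0.6,-0.115,-0.025,-0.009,5.4,5.8,19.8,0.6,-0.115,-0.025,-0.009,5.4,5.8,19.8,0.6,-0.115,-0.025,-0.009,5.4,5.8,19.8,0.6,-0.115,-0.025,-0.009,5.4,5.8,19.8,0.6]}}

```text
t: 7.05
eef_pos: [0.5257, -0.1562, 0.3288]
tool_rot: [-0.0, 0.688, 0.726, -0.0]
contact_force: [-1.3, 1.3, -0.6]
gripper_width: 0.602
grasp_force: 0.0
```

```bash
python3 - <<'E'
from h import *
from station import *
o,p,r=obs();print(o['t'],p,o['q']);
t=read_camera('wrist');np.savez('w3.npz',**t);im=cv2.cvtColor(t['img'],cv2.COLOR_RGB2BGR)
cv2.imwrite('pics/w3.png',cv2.convertScaleAbs(im,alpha=1.6))
for z,lab in [(.092,'bar'),]: print(proj(t,np.array([.526,-.234,.092])))
v=t['img'].max(2)
uv=proj(t,np.array([.526,-.234,.102])).astype(int)
m=(v<40).astype(np.uint8)
n,l,s,c=cv2.connectedComponentsWithStats(m)
for i in range(1,n):
    if 60<s[i,4]<8000:
        r=cv2.minAreaRect(np.argwhere(l==i)[:,::-1].astype(np.float32));b=cv2.boxPoints(r)
        print(s[i],r[0],r[1],r[2]); P=np.array([ray(t,q,.102) for q in b]);print(P.mean(0),P[:,:2].tolist())
E
```

```text
7.05 [ 0.5257 -0.1562  0.3288] [ 0.7737  0.2636 -0.7231  1.6968  0.1831  1.2512  0.0635]
[251.4581 220.0453]
[225 166  60  10 316] (254.5, 170.5) (9.0, 59.0) 90.0
[ 0.5263 -0.1608  0.102 ] [[0.4879333379952481, -0.15689697528689847], [0.5640435044979398, -0.15283056429655323], [0.5650402547006512, -0.16469938999723321], [0.48822019294494834, -0.16880527585916905]]
[ 227  183   55   70 1319] (254.58262634277344, 217.2035369873047) (54.12460708618164, 68.60269165039062) 1.1017061471939087
[ 0.53   -0.2275  0.102 ] [[0.493510723404141, -0.27880602033788143], [0.49263899867146055, -0.17852482675822928], [0.5637573452690016, -0.17613701649074243], [0.5701244242530344, -0.2763383116814744]]
[356 229  30  11 249] (370.5, 234.0) (10.0, 29.0) 90.0
[ 0.692 -0.242  0.102] [[0.670707988907933, -0.2355189648398061], [0.7106837834142622, -0.23337717177900952], [0.7134970597882092, -0.24839216409491238], [0.6730777853150819, -0.25055875301111663]]
```

View pics/w3.png

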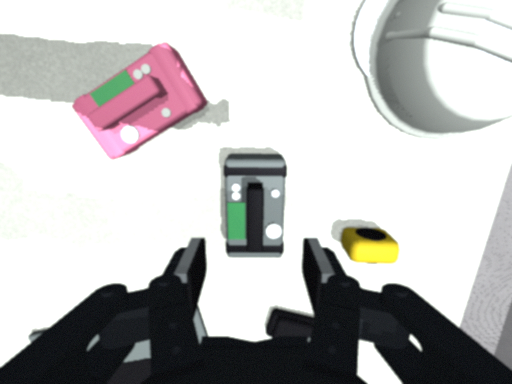

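```bash
python3 - <<'E'
from h import *
t=dict(np.load('w3.npz'));v=t['img'].max(2).astype(int)
def edge(a,th=45):
    i=np.flatnonzero(a<th);return i[0],i[-1]
for row in (190,200,210,220,230,240):
    seg=v[row,235:275];print(row,edge(seg)[0]+235,edge(seg)[1]+235,seg[5:35])
print(v[178:260,255])
E
```

```text
190 246 262 [103  79  60  56  55  50  38  21  18  19  22  20  25  25  24  21  23  25
  23  25  25  22  26  50  78  94  98  99  99 101]
200 246 262 [85 71 58 55 55 51 39 24 18 24 26 26 28 28 29 28 30 31 32 32 31 30 30 51
 78 95 97 96 98 98]
210 247 262 [112 111 112 108  98  75  47  23  21  23  25  25  26  27  25  29  28  30
  29  30  30  28  32  57  81  92  96  96  96  97]
220 247 262 [110 111 112 109  98  75  46  24  22  23  24  25  26  26  25  29  27  28
  30  30  28  28  37  63  84  94  95  98  96  96]
230 246 262 [110 110 109 107  97  76  44  23  22  24  24  26  24  25  26  28  26  26
  28  28  26  25  37  64  84 117 160 186 193 194]
240 247 261 [95 95 95 97 95 87 64 36 20 23 23 24 26 24 25 26 26 27 25 27 27 28 47 74
 92 96 95 94 95 95]
[ 78  73  71  64  44  22   6  13   9  10  13  18  21  30  28  30  29  29
  30  28  28  32  28  29  29  29  29  30  31  29  28  28  29  27  28  29
  28  28  28  28  29  29  29  28  28  28  28  27  29  28  28  27  28  28
  26  27  28  27  27  26  26  26  26  25  25  27  24  25  25  25  26  24
  25  30  58  85  93  92 101 135 173 187]
```

```bash
python3 - <<'E'
from h import *
t=dict(np.load('w3.npz'))
a=ray(t,(254.8,191),.102);b=ray(t,(254.4,251.5),.102);print(a,b,(a+b)/2,np.linalg.norm(a-b))
y=np.arctan2(-(a-b)[0],(a-b)[1]);print('yaw',y)
m=(a+b)/2
for z in (.105,.073): rel([m[0],m[1],z],DOWN(np.pi/2+y))
E
```

```text
[ 0.5282 -0.1884  0.102 ] [ 0.5325 -0.2775  0.102 ] [ 0.5303 -0.233   0.102 ] 0.0892181689708212
yaw 0.047890682892989735
shift [-0.0768  0.0007  0.224 ] rot [-0.05  0.04  0.34] rows 4.7
shift [-0.0768  0.0008  0.256 ] rot [-0.05  0.04  0.34] rows 5.3
```

Emit:
{"name": "arm_command", "arguments": {"commands": [-0.03,0,0.05,0,0,0.3,0.6,-0.06,0,0.1,0,0,0.3,0.6,-0.077,0,0.14,0,0,0.3,0.6,-0.077,0,0.18,0,0,0.3,0.6,-0.077,0,0.215,0,0,0.3,0.6,-0.077,0,0.24,0,0,0.3,0.6,-0.077,0,0.255,0,0,0.3,0.6,-0.077,0,0.255,0,0,0.3,0.6]}}

```text
t: 7.9
eef_pos: [0.5285, -0.234, 0.0726]
tool_rot: [-0.002, 0.69, 0.723, -0.001]
contact_force: [-1.0, 0.3, 0.2]
gripper_width: 0.603
grasp_force: 0.0
```

Emit:
{"name": "arm_command", "arguments": {"commands": [0,0,0,0,0,0,0.3,0,0,0,0,0,0,0.1,0,0,0,0,0,0,0.1,0,0,0,0,0,0,0.1,0,0,0,0,0,0,0.1], "force": 90}}

```text
t: 8.4
eef_pos: [0.5309, -0.2354, 0.076]
tool_rot: [0.001, 0.691, 0.723, 0.0]
contact_force: [-0.9, 1.3, 7.3]
gripper_width: 0.265
grasp_force: 89.5
```

```bash
python3 - <<'E'
from h import *
o,p,r=obs();print(o['t'],p,o['contact_force'],o['gripper_width'],o['grasp_force'])
E
```

```text
8.4 [ 0.5309 -0.2354  0.076 ] [-0.8557  1.3099  7.2804] 0.265330146671815 89.5165479183197
```

Emit:
{"name": "arm_command", "arguments": {"commands": [0,0,-0.01,0,0,0,0.1,0,0,-0.03,0,0,0,0.1,0,0,-0.06,0,0,0,0.1,0,0,-0.09,0,0,0,0.1,0,0,-0.13,0,0,0,0.1,0,0,-0.16,0,0,0,0.1,0,0,-0.18,0,0,0,0.1,0,0,-0.18,0,0,0,0.1]}}

```text
t: 9.2
eef_pos: [0.5309, -0.2355, 0.2574]
tool_rot: [0.003, 0.691, 0.723, 0.0]
contact_force: [0.9, -0.6, -5.4]
gripper_width: 0.266
grasp_force: 89.2
```

```bash
python3 - <<'E'
from h import *
from station import *
o,p,r=obs();print(o['t'],p,o['contact_force'],o['gripper_width'],o['grasp_force'],o['q'])
C,Rc=cradle()
Rp=R.from_matrix(Rc.as_matrix()@np.array([[0,1,0],[1,0,0],[0,0,-1.]]))
rel(C+Rc.apply([0.005,-.045,.23]),Rp); rel(C+Rc.apply([0.005,-.045,.076]),Rp)
t=read_camera('wrist');cv2.imwrite('pics/w4.png',cv2.convertScaleAbs(cv2.cvtColor(t['img'],cv2.COLOR_RGB2BGR),alpha=1.6));np.savez('w4.npz',**t)
E
```

```text
9.2 [ 0.5309 -0.2355  0.2574] [ 0.8515 -0.571  -5.3551] 0.26566486219400604 89.15743947029114 [ 0.8357  0.3716 -0.6725  1.7253  0.2556  1.1285  0.1315]
shift [ 0.4154 -0.0926 -0.021 ] rot [-29.75  -0.82   3.77] rows 8.5
shift [ 0.4108 -0.0163  0.1126] rot [-29.75  -0.82   3.77] rows 8.5
```

View pics/w4.png

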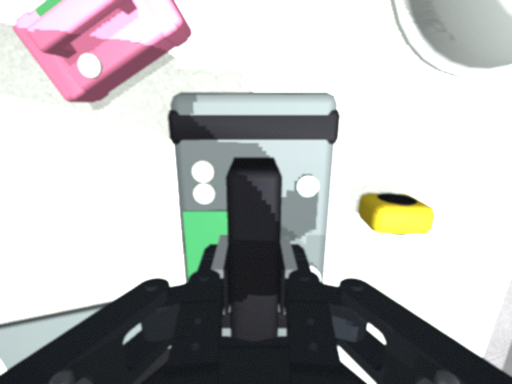

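Emit:
{"name": "arm_command", "arguments": {"commands": [0.02,-0.004,-0.001,-1.5,0,0.2,0.1,0.055,-0.012,-0.003,-4,-0.1,0.5,0.1,0.1,-0.022,-0.005,-7.5,-0.2,0.9,0.1,0.145,-0.032,-0.007,-11,-0.3,1.4,0.1,0.19,-0.042,-0.01,-14.5,-0.4,1.8,0.1,0.235,-0.052,-0.012,-18,-0.5,2.3,0.1,0.28,-0.062,-0.014,-21.5,-0.6,2.7,0.1,0.32,-0.071,-0.016,-24.5,-0.7,3.1,0.1]}}

```text
t: 10.05
eef_pos: [0.4415, 0.0824, 0.2676]
tool_rot: [0.151, 0.695, 0.688, 0.148]
contact_force: [0.9, 0.3, -4.2]
gripper_width: 0.264
grasp_force: 89.3
```

```bash
python3 - <<'E'
from h import *
o,p,r=obs();print(o['t'],p,o['gripper_width'],o['grasp_force'],o['q'])
C,Rc=cradle()
Rp=R.from_matrix(Rc.as_matrix()@np.array([[0,1,0],[1,0,0],[0,0,-1.]]))
rel(C+Rc.apply([0.005,-.045,.20]),Rp)
# tester in tool frame from w4
t=dict(np.load('w4.npz'));P0=np.array([.5309,-.2355,.2574]);R0=R.from_quat([.691,.723,0,.003])
K=t['camera_matrix'];T=t['pose']
for n,uv,z in [('endtop',(254,93),.016),('barNear',(254,158),-.006),('barNear2',(254,163),.016),('barL',(228,190),-.006),('barR',(281,190),-.006),('L',(177,150),.016),('R',(331,150),.016)]:
    d=R0.inv().apply(T[:3,:3]@np.linalg.solve(K,[*uv,1]));c=R0.inv().apply(T[:3,3]-P0);print(n,((c+d*(z-c[2])/d[2])*1000).round(1))
E
```

```text
10.05 [0.4415 0.0824 0.2676] 0.263640312328429 89.31955575942993 [ 0.7037 -0.1685 -1.0062  2.2513 -0.0078  0.5777 -0.3295]
shift [ 0.0926 -0.0138  0.0121] rot [-5.65 -0.2   0.64] rows 1.9
endtop [81.6 -0.1 16. ]
barNear [51.6 -0.2 -6. ]
barNear2 [45.1 -0.2 16. ]
barL [ 35.9 -12.9  -6. ]
barR [35.8 13.  -6. ]
L [ 52.3 -42.2  16. ]
R [52.2 41.9 16. ]
```

Emit:
{"name": "arm_command", "arguments": {"commands": [0.035,-0.005,0.005,-2.2,0,0.2,0.1,0.065,-0.01,0.009,-4,-0.1,0.4,0.1,0.085,-0.013,0.011,-5.3,-0.2,0.6,0.1,0.093,-0.014,0.012,-5.7,-0.2,0.6,0.1,0.093,-0.014,0.012,-5.7,-0.2,0.6,0.1]}}

```text
t: 10.55
eef_pos: [0.436, 0.1736, 0.2512]
tool_rot: [0.185, 0.69, 0.676, 0.181]
contact_force: [0.3, 0.6, -5.2]
gripper_width: 0.255
grasp_force: 89.5
```

```bash
python3 s.py; python3 - <<'E'
from h import *
o,p,r=obs();print(o['q'])
C,Rc=cradle()
Rp=R.from_matrix(Rc.as_matrix()@np.array([[0,1,0],[1,0,0],[0,0,-1.]]))
rel(C+Rc.apply([0.005,-.045,.09]),Rp)
E
```

```text
10.55 cradle [  6.3 -46.4 199.9] F [ 0.3  0.6 -5.2] w 0.255 g 89.45157051086426
[[-0.0013  1.     -0.0007]
 [ 1.      0.0013  0.0001]
 [ 0.0001 -0.0007 -1.    ]]
[ 0.8237 -0.1442 -1.4066  2.2723  0.3427  0.4878 -0.9037]
shift [ 0.0014 -0.0012  0.1099] rot [-0.04 -0.01  0.07] rows 2.2
```

Emit:
{"name": "arm_command", "arguments": {"commands": [0,0,0.012,0,0,0,0.1,0,0,0.03,0,0,0,0.1,0,0,0.045,0,0,0,0.1,0,0,0.05,0,0,0,0.1]}}

```text
t: 10.95
eef_pos: [0.4612, 0.1729, 0.2056]
tool_rot: [0.182, 0.691, 0.676, 0.179]
contact_force: [-1.1, 0.7, -4.8]
gripper_width: 0.255
grasp_force: 89.8
```

```bash
python3 s.py; python3 - <<'E'
from h import *
from station import *
o,p,r=obs();print(o['q'])
t=read_camera('wrist');np.savez('w5.npz',**t);im=cv2.convertScaleAbs(cv2.cvtColor(t['img'],cv2.COLOR_RGB2BGR),alpha=1.6)
s=read_camera('scene');sc=cv2.convertScaleAbs(cv2.cvtColor(s['img'],cv2.COLOR_RGB2BGR),alpha=1.6)[120:220,250:400]
sc=cv2.resize(sc,(576,384),interpolation=cv2.INTER_CUBIC)
cv2.imwrite('pics/w5.png',np.hstack([im[:,150:370],sc]))
E
```

```text
10.95 cradle [  5.3 -46.7 147.8] F [-1.1  0.7 -4.8] w 0.255 g 89.83622431755066
[[-0.0009  1.     -0.0059]
 [ 1.      0.0009  0.0017]
 [ 0.0017 -0.0059 -1.    ]]
[ 0.5487  0.2001 -1.3165  2.2887  1.0091  0.6454 -1.5332]
```

View pics/w5.png

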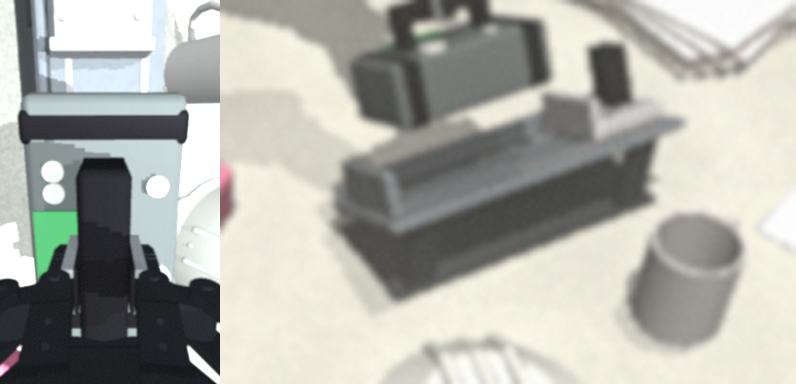

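Emit:
{"name": "arm_command", "arguments": {"commands": [0,0,0.012,0,0,0,0.1,0,0,0.026,0.1,0,0,0.1,0,0,0.04,0.2,0,0,0.1,0,0,0.052,0.3,0,0,0.1,0,0,0.06,0.3,0,0,0.1,0,0,0.064,0.3,0,0,0.1,0,0,0.064,0.3,0,0,0.1]}}

```text
t: 11.75
eef_pos: [0.4945, 0.1726, 0.1542]
tool_rot: [0.184, 0.691, 0.676, 0.18]
contact_force: [-1.2, -0.1, -4.8]
gripper_width: 0.265
grasp_force: 89.7
```

```bash
python3 s.py; python3 -c "
from h import *
print(obs()[0]['q'])"
```

```text
11.75 cradle [  8.4 -46.3  86.6] F [-1.2 -0.1 -4.8] w 0.265 g 89.69565868377686
[[-0.0001  1.     -0.0038]
 [ 1.      0.0001  0.0002]
 [ 0.0002 -0.0038 -1.    ]]
[ 0.3644  0.3807 -1.1525  2.2861  1.2967  0.7049 -1.7641]
```

Emit:
{"name": "arm_command", "arguments": {"commands": [0,-0.001,0.003,0,0,0,0.1,0,-0.002,0.006,0,0,0,0.1,0,-0.002,0.008,0,0,0,0.1,0,-0.002,0.008,0,0,0,0.1]}}

```text
t: 12.15
eef_pos: [0.497, 0.173, 0.1463]
tool_rot: [0.184, 0.691, 0.676, 0.18]
contact_force: [-0.6, -0.5, -5.4]
gripper_width: 0.263
grasp_force: 89.9
```

```bash
python3 s.py
```

```text
12.15 cradle [  6.7 -45.7  78.5] F [-0.6 -0.5 -5.4] w 0.263 g 89.92077112197876
[[-0.0004  1.     -0.0029]
 [ 1.      0.0004  0.0008]
 [ 0.0008 -0.0029 -1.    ]]
```

Move toward the lip while lowering in 1 mm steps.

Emit:
{"name": "arm_command", "arguments": {"commands": [0,-0.001,0.001,0,0,0,0.1,0,-0.003,0.002,0,0,0,0.1,0,-0.005,0.003,0,0,0,0.1,0,-0.005,0.003,0,0,0,0.1]}}

```text
t: 12.55
eef_pos: [0.4949, 0.1733, 0.1423]
tool_rot: [0.185, 0.69, 0.676, 0.181]
contact_force: [-3.3, -2.8, 4.7]
gripper_width: 0.266
grasp_force: 91.2
```

```bash
python3 s.py
```

```text
12.55 cradle [  2.8 -45.5  76.1] F [-3.3 -2.8  4.7] w 0.266 g 91.18454933166504
[[-0.001   1.      0.0001]
 [ 1.      0.001  -0.0001]
 [-0.0001  0.0001 -1.    ]]
```

Emit:
{"name": "arm_command", "arguments": {"commands": [0,-0.001,0,0,0,0,0.1,0,-0.002,0,0,0,0,0.1,0,-0.003,0,0,0,0,0.1,0,-0.003,0,0,0,0,0.1]}}

```text
t: 12.95
eef_pos: [0.4927, 0.1739, 0.141]
tool_rot: [0.185, 0.69, 0.676, 0.182]
contact_force: [-0.5, -1.2, 5.3]
gripper_width: 0.262
grasp_force: 91.2
```

```bash
python3 s.py
```

```text
12.95 cradle [  0.2 -44.9  76.1] F [-0.5 -1.2  5.3] w 0.262 g 91.15933656692505
[[-0.0005  1.      0.0002]
 [ 1.      0.0005  0.0014]
 [ 0.0014  0.0002 -1.    ]]
```

Emit:
{"name": "arm_command", "arguments": {"commands": [0,-0.001,0,0,0,0,0.1,0,-0.002,0,0,0,0,0.1,0,-0.003,0,0,0,0,0.1,0,-0.003,0,0,0,0,0.1]}}

```text
t: 13.35
eef_pos: [0.492, 0.1739, 0.1408]
tool_rot: [0.186, 0.69, 0.675, 0.183]
contact_force: [3.0, -2.6, 9.1]
gripper_width: 0.264
grasp_force: 91.2
```

```bash
python3 s.py
```

```text
13.35 cradle [ -0.4 -45.   76.3] F [ 3.  -2.6  9.1] w 0.264 g 91.15974426269531
[[ 0.0007  1.      0.0037]
 [ 1.     -0.0007  0.0006]
 [ 0.0006  0.0037 -1.    ]]
```

Emit:
{"name": "arm_command", "arguments": {"commands": [0,0.001,-0.0005,0,0,0,0.25,0,0.001,-0.0005,0,0,0,0.3,0,0.001,-0.0005,0,0,0,0.4,0,0.001,-0.0005,0,0,0,0.6,0,0.001,-0.0005,0,0,0,0.6,0,0.001,-0.0005,0,0,0,0.6], "force": 30}}

```text
t: 13.95
eef_pos: [0.4892, 0.1733, 0.139]
tool_rot: [0.184, 0.69, 0.676, 0.18]
contact_force: [-0.0, -0.3, 1.1]
gripper_width: 0.6
grasp_force: 0.0
```

Emit:
{"name": "arm_command", "arguments": {"commands": [0,0,-0.01,0,0,0,0.6,0,0,-0.03,0,0,0,0.6,0,0,-0.06,0,0,0,0.6,0,0,-0.09,0,0,0,0.6,0,0,-0.11,0,0,0,0.6,0,0,-0.11,0,0,0,0.6]}}

```text
t: 14.55
eef_pos: [0.4352, 0.1747, 0.2367]
tool_rot: [0.187, 0.69, 0.675, 0.181]
contact_force: [0.8, -0.5, 0.5]
gripper_width: 0.604
grasp_force: 0.0
```

```bash
python3 s.py; python3 - <<'E'
from h import *
from station import *
o,p,r=obs();print(o['q'])
C,Rc=cradle();Rg=R.from_matrix(Rc.as_matrix()@np.diag([-1,1,-1]))
rel(C+Rc.apply([.002,.1253,.18]),Rg)
s=read_camera('scene');sc=cv2.convertScaleAbs(cv2.cvtColor(s['img'],cv2.COLOR_RGB2BGR),alpha=1.6)[120:220,250:400]
t=read_camera('wrist');im=cv2.convertScaleAbs(cv2.cvtColor(t['img'],cv2.COLOR_RGB2BGR),alpha=1.6);np.savez('w6.npz',**t)
cv2.imwrite('pics/w6.png',np.hstack([im[:,130:390],cv2.resize(sc,(540,384),interpolation=cv2.INTER_CUBIC)]))
E
```

```text
14.55 cradle [ -1.7 -45.4 187.7] F [ 0.8 -0.5  0.5] w 0.604 g 0.0
[[-0.0011  1.      0.0029]
 [ 1.      0.0011 -0.0017]
 [-0.0017  0.0029 -1.    ]]
[ 0.6844 -0.0305 -1.3639  2.2938  0.634   0.5301 -1.2078]
shift [0.1707 0.0039 0.0074] rot [  0.05   0.2  -89.94] rows 10.5
```

View pics/w6.png

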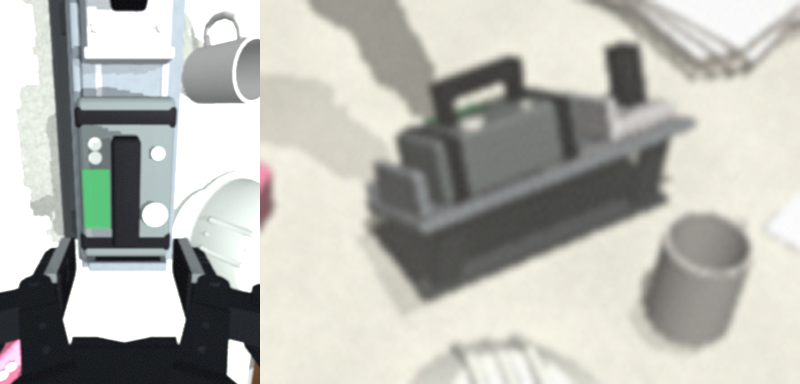

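Emit:
{"name": "arm_command", "arguments": {"commands": [0.03,0.001,0.01,0,0,-8.5,0.6,0.06,0.002,0.01,0,0,-17,0.6,0.09,0.003,0.01,0,0,-25,0.6,0.12,0.003,0.01,0,0,-33,0.6,0.15,0.004,0.01,0,0,-41,0.6,0.171,0.004,0.01,0,0,-49,0.6,0.171,0.004,0.01,0,0,-57,0.6,0.171,0.004,0.01,0,0,-65,0.6]}}

```text
t: 15.45
eef_pos: [0.4469, 0.3466, 0.2253]
tool_rot: [0.251, 0.216, 0.942, 0.053]
contact_force: [0.1, -0.2, -0.3]
gripper_width: 0.602
grasp_force: 0.0
```

```bash
python3 s.py; python3 - <<'E'
from h import *
o,p,r=obs();print(o['q'])
C,Rc=cradle();Rg=R.from_matrix(Rc.as_matrix()@np.diag([-1,1,-1]))
rel(C+Rc.apply([.002,.1253,.14]),Rg)
E
```

```text
15.45 cradle [ -0.5 126.7 173.8] F [ 0.1 -0.2 -0.3] w 0.602 g 0.0
[[-0.9092  0.4163 -0.0051]
 [ 0.4163  0.9092  0.002 ]
 [ 0.0055 -0.0003 -1.    ]]
[ 0.0597  0.4784 -1.3257  2.0633  1.1391  1.0995 -0.7173]
shift [-0.0031 -0.0003  0.0338] rot [  0.05  -0.31 -24.6 ] rows 2.9
```

Emit:
{"name": "arm_command", "arguments": {"commands": [-0.003,0,0.01,0,-0.3,-8.2,0.6,-0.003,0,0.02,0,-0.3,-16.4,0.6,-0.003,0,0.034,0,-0.3,-24.6,0.6,-0.003,0,0.034,0,-0.3,-24.6,0.6,-0.003,0,0.034,0,-0.3,-24.6,0.6]}}

```text
t: 15.95
eef_pos: [0.4659, 0.3438, 0.1981]
tool_rot: [0.259, 0.015, 0.966, -0.002]
contact_force: [0.2, -0.4, -0.4]
gripper_width: 0.596
grasp_force: 0.0
```

```bash
python3 s.py; python3 - <<'E'
from h import *
o,p,r=obs();print(o['q'])
C,Rc=cradle();Rg=R.from_matrix(Rc.as_matrix()@np.diag([-1,1,-1]))
rel(C+Rc.apply([.002,.1253,.042]),Rg)
E
```

```text
15.95 cradle [  2.4 124.4 140.8] F [ 0.2 -0.4 -0.4] w 0.596 g 0.0
[[-0.9999  0.01    0.0001]
 [ 0.01    0.9999 -0.0002]
 [-0.0001 -0.0002 -1.    ]]
[ 0.0501  0.5606 -1.3091  2.0701  1.2372  1.1192 -0.3457]
shift [0.0004 0.0009 0.0988] rot [-0.01  0.01 -0.57] rows 2.0
```

Emit:
{"name": "arm_command", "arguments": {"commands": [0,0.001,0.03,0,0,-0.6,0.6,0,0.001,0.06,0,0,-0.6,0.6,0,0.001,0.085,0,0,-0.6,0.6,0,0.001,0.098,0,0,-0.6,0.6,0,0.001,0.098,0,0,-0.6,0.6,0,0.001,0.098,0,0,-0.6,0.4]}}

```text
t: 16.55
eef_pos: [0.515, 0.3443, 0.116]
tool_rot: [0.26, 0.009, 0.966, -0.003]
contact_force: [0.9, 0.5, -0.0]
gripper_width: 0.446
grasp_force: 0.0
```

Emit:
{"name": "arm_command", "arguments": {"commands": [0,0,0,0,0,0,0.2,0,0,0,0,0,0,0.1,0,0,0,0,0,0,0.1,0,0,0,0,0,0,0.1], "force": 50}}

```text
t: 16.95
eef_pos: [0.5151, 0.3438, 0.1168]
tool_rot: [0.261, 0.009, 0.965, -0.003]
contact_force: [-4.2, -2.8, 5.4]
gripper_width: 0.275
grasp_force: 49.9
```

```bash
python3 s.py
```

```text
16.95 cradle [  4.3 125.4  45.8] F [-4.2 -2.8  5.4] w 0.275 g 49.85017418861389
[[-1.     -0.0035  0.0042]
 [-0.0035  1.      0.0002]
 [-0.0042  0.0002 -1.    ]]
```

Emit:
{"name": "arm_command", "arguments": {"commands": [0,-0.008,0,0,0,0,0.1,0,-0.016,0,0,0,0,0.1,0,-0.022,0,0,0,0,0.1,0,-0.026,0,0,0,0,0.1,0,-0.029,0,0,0,0,0.1,0,-0.032,0,0,0,0,0.1,0,-0.035,0,0,0,0,0.1,0,-0.038,0,0,0,0,0.1]}}

```text
t: 17.75
eef_pos: [0.5142, 0.3077, 0.1169]
tool_rot: [0.26, 0.008, 0.965, -0.001]
contact_force: [-3.3, 6.6, 1.8]
gripper_width: 0.273
grasp_force: 51.7
```

Emit:
{"name": "arm_command", "arguments": {"commands": [0,-0.002,0,0,0,0,0.1,0,-0.004,0,0,0,0,0.1,0,-0.006,0,0,0,0,0.1,0,-0.008,0,0,0,0,0.1,0,-0.01,0,0,0,0,0.1,0,-0.01,0,0,0,0,0.1]}}

```text
t: 18.35
eef_pos: [0.514, 0.2975, 0.1168]
tool_rot: [0.26, 0.008, 0.965, -0.001]
contact_force: [-3.1, 4.6, 5.3]
gripper_width: 0.273
grasp_force: 52.0
```

```bash
python3 s.py
```

```text
18.35 cradle [ 4.2 79.1 45.9] F [-3.1  4.6  5.3] w 0.273 g 52.04131007194519
[[-1.     -0.0042  0.0035]
 [-0.0042  1.      0.0045]
 [-0.0035  0.0045 -1.    ]]
```

Emit:
{"name": "arm_command", "arguments": {"commands": [0,-0.001,0,0,0,0,0.1,0,-0.002,0,0,0,0,0.1,0,-0.003,0,0,0,0,0.1,0,-0.004,0,0,0,0,0.1,0,-0.004,0,0,0,0,0.1]}}

```text
t: 18.85
eef_pos: [0.5139, 0.2937, 0.1169]
tool_rot: [0.26, 0.008, 0.965, -0.001]
contact_force: [-3.9, 6.8, 3.4]
gripper_width: 0.272
grasp_force: 51.9
```

```bash
python3 s.py
```

```text
18.85 cradle [ 4.3 75.3 45.9] F [-3.9  6.8  3.4] w 0.272 g 51.92963182926178
[[-1.     -0.0043  0.0034]
 [-0.0043  1.      0.0049]
 [-0.0035  0.0049 -1.    ]]
```

Emit:
{"name": "arm_command", "arguments": {"commands": [0,-0.001,0,0,0,0,0.1,0,-0.002,0,0,0,0,0.1,0,-0.003,0,0,0,0,0.1,0,-0.003,0,0,0,0,0.1]}}

```text
t: 19.25
eef_pos: [0.5139, 0.2938, 0.117]
tool_rot: [0.26, 0.007, 0.966, 0.002]
contact_force: [1.4, 17.6, -5.9]
gripper_width: 0.272
grasp_force: 50.8
```

```bash
python3 s.py
```

```text
19.25 cradle [ 4.3 75.4 46. ] F [ 1.4 17.6 -5.9] w 0.272 g 50.76898992061615
[[-1.     -0.0047  0.0025]
 [-0.0047  0.9999  0.0113]
 [-0.0025  0.0113 -0.9999]]
```

Firm stop at exactly 50 mm. Relieve, release and back away.

Emit:
{"name": "arm_command", "arguments": {"commands": [0,0.0025,0,0,0,0,0.1,0,0.0025,0,0,0,0,0.35,0,0.0025,0,0,0,0,0.55,0,0.0025,0,0,0,0,0.55,0,0.0025,0,0,0,0,0.55]}}

```text
t: 19.75
eef_pos: [0.5147, 0.2901, 0.1153]
tool_rot: [0.26, 0.009, 0.966, -0.004]
contact_force: [0.1, 0.4, -1.0]
gripper_width: 0.553
grasp_force: 0.0
```

Emit:
{"name": "arm_command", "arguments": {"commands": [0,0,-0.015,0,0,0,0.55,0,0,-0.04,0,0,0,0.55,0,0,-0.08,0,0,0,0.55,0,0,-0.12,0,0,0,0.55,0,0,-0.16,0,0,0,0.55,0,0,-0.18,0,0,0,0.55,0,0,-0.18,0,0,0,0.55]}}

```text
t: 20.45
eef_pos: [0.4239, 0.2943, 0.2742]
tool_rot: [0.263, 0.008, 0.965, -0.003]
contact_force: [0.2, -0.4, 0.2]
gripper_width: 0.551
grasp_force: 0.0
```

```bash
python3 s.py; python3 - <<'E'
from h import *
from station import *
C,Rc=cradle()
s=read_camera('scene');sc=cv2.convertScaleAbs(cv2.cvtColor(s['img'],cv2.COLOR_RGB2BGR),alpha=1.6)[120:220,250:400]
t=read_camera('wrist');im=cv2.convertScaleAbs(cv2.cvtColor(t['img'],cv2.COLOR_RGB2BGR),alpha=1.6)
cv2.imwrite('pics/w7.png',np.hstack([cv2.resize(im[40:260],(400,172)),cv2.resize(sc,(400,172),interpolation=cv2.INTER_CUBIC)]) if 0 else np.vstack([im[20:250],cv2.resize(sc,(512,341),interpolation=cv2.INTER_CUBIC)]))
E
```

```text
20.45 cradle [  5.   73.9 227.2] F [ 0.2 -0.4  0.2] w 0.551 g 0.0
[[-0.9999 -0.0047  0.0094]
 [-0.0047  1.      0.0006]
 [-0.0094  0.0006 -1.    ]]
```

View pics/w7.png

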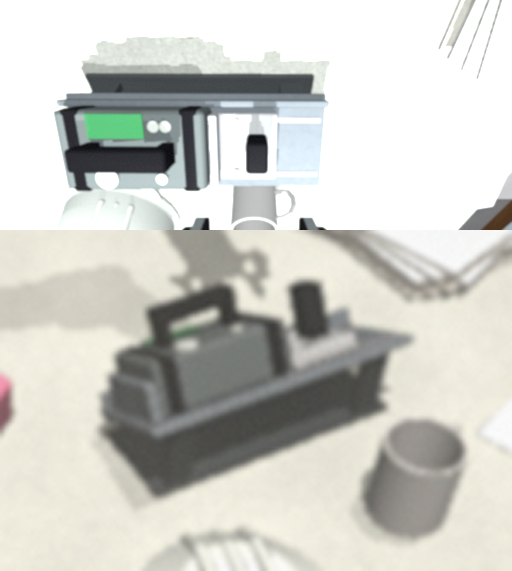

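The tester lies flat against the lip, held between the end jaw and the clamp face (wrist view: tester at columns 60–208, clamp face at about 210). The gripper is clear.

```bash
python3 -c "
from station import *
print(hand_in())"
```

```text
the job is handed in; nothing more can be done
None
```

The tester lies flat against the front lip, held between the fixed jaw and the clamp, which met a firm stop at about 50 mm. The gripper is clear, nothing else on the desk was touched, and the job was handed in at about 20.5 s; no verdict was shown.

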